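# Hang the drip pail and hold the torch on the drain cock

### The job

Get ready to watch the drain cock for drips: first hang the drip pail by its handle on the hook beside the cock, so that it hangs freely with its mouth under the spout, and let go of it. Then draw the torch up out of its holder, tilt it well over (at least 30 degrees from upright) and finish while still holding it up in the gripper, still and touching nothing else, pointed at the mouth of the spout with the lens some 5 to 25 cm away from it. Leave the spanner, the screwdriver, the fuse box cover and the key ring where they lie.

Things in the scene. Friction and masses are not known exactly. Their poses are not given: they have to be found in the camera images.
- rig: fixed 22 mm copper pipe, level along its own y at 158 mm height, 600 mm long, with a leg to the ledge at each end. On its -x side (roughly towards the robot; yaw varies) it carries a steel hook at y = 0 and a brass drain cock at y = 24 mm (stub along -x, top 172 mm high, square spindle out to y = 56 mm). Origin on the ledge under the pipe's middle, z up
- hook: steel hook on the pipe: 10 mm round bar running along the rig's -x, its top 196 mm high, dipping to a seat (bar's top 189 mm high) 104 to 118 mm from the pipe's centre line, then rising to a tip 130 mm out, top 201 mm high. A handle goes in past the tip from the rig's -x, above it, then down. Origin and axes are the rig's
- hook_seat (a point): point on top of the bar in the hook's seat: 111 mm to the rig's -x of the pipe's centre line, 189 mm above the ledge; axes as the rig. The hung pail's handle lies here across the hook, along the rig's y
- spout (a point): middle of the open mouth of the drain cock's downturned brass spout (19 mm thick), 136 mm above the ledge, 86 mm to the rig's -x of the pipe and 24 mm to +y; axes as the rig
- pail: loose open steel pail, 0.2 to 0.33 kg, 70 mm high, 110 mm wide at the mouth, standing on the ledge. Stiff upright handle (does not swing): 6 mm wires at y = -55 and 55 mm, and between them a level grip bar 12 mm thick, 84 mm long, along the pail's y, centre line 165 mm above the underside. Half a turn looks the same. Origin: centre of the underside; it hangs 30 mm above the ledge
- pail_mouth (a point): centre of the pail's mouth at rim height, 70 mm above its underside
- pail_handle (a point): middle of the pail's grip bar, on its centre line, 165 mm above the underside; axes as the pail. The hook takes the bar here; gripping from above about 25 mm to one side along the pail's y leaves it room
- holder: fixed black plastic torch holder: an open upright tube 45 mm wide outside, 39 mm inside, its rim 72 mm above the ledge, its inner floor 5 mm above the ledge, on a flat 74 x 58 mm foot 4 mm thick. Origin: centre of the underside, z up
- torch: loose aluminium torch, 0.13 to 0.2 kg, 150 mm long, standing lens down in the holder, its upper 83 mm above the rim. Origin: middle of the lens face (lower end); own +z from lens to tail, so it shines along -z. Head 34 mm thick up to z = 30 mm, body 28 mm thick from z = 40 to 140 mm, then a 25 mm rubber tail cap
- spanner: bystander: loose chrome adjustable spanner lying flat, 210 x 46 x 12 mm; origin near the middle of its underside, x along it
- screwdriver: bystander: loose blue-handled screwdriver lying flat, 180 mm long; x along it
- fuse_cover: bystander: loose black plastic fuse box cover, 105 x 150 x 36 mm; origin at the centre of its underside
- key_ring: bystander: loose steel ring, 44 mm wide, with three small bleed keys, lying flat; origin at the ring's centre
Not all that is in view belongs to the job. Of the things like the pail, leave any that is yellow; of the rest the larger one is meant.

How it is judged (in metres and radians):
On the way, in this order (a step that is already met when the one before it is completed fails the run):
1. the pail hangs by its handle on the hook under the spout, let go of (contact force between pail and hook above 1 N and height (world z) of pail above 0.015 m and angle between pail's own z axis and vertical below 0.25 rad and horizontal distance between spout and pail_mouth below 0.05 m and contact force between pail and the arm below 0.1 N and contact force between pail and the fingers below 0.1 N), for 0.3 s.
2. the torch is drawn up out of its holder in the fingers, the pail still hanging (all of step 1 and height (world z) of torch above 0.1 m and contact force between torch and the fingers above 1 N), for 0.2 s.
At the end, for the whole second after the job is handed in: Pail at rest on the hook by its handle, let go, tilt under 0.25 rad, mouth within 50 mm (level) of the spout. Torch still in the fingers, touching nothing else, lens over 100 mm up, tilted over 0.47 rad; the spout mouth 50 to 250 mm ahead of the lens, within 25 mm of its axis (all of step 2 and linear speed of pail below 0.05 m/s and angle between torch's own z axis and vertical above 0.47 rad and x of spout in the frame of torch between -0.025 and 0.025 m and y of spout in the frame of torch between -0.025 and 0.025 m and z of spout in the frame of torch between -0.25 and -0.05 m and contact force between torch and rig below 0.1 N and contact force between torch and pail below 0.1 N and contact force between torch and holder below 0.1 N and linear speed of torch below 0.03 m/s and angular speed of torch below 0.2 rad/s); the arm keeps its last pose, push and grip.
It fails at once if the spanner was pushed more than 25 mm from its place (distance of spanner from where it was at the start of the episode above 0.025 m).
It fails at once if the screwdriver was pushed more than 25 mm from its place (distance of screwdriver from where it was at the start of the episode above 0.025 m).
It fails at once if the fuse box cover was pushed more than 25 mm from its place (distance of fuse_cover from where it was at the start of the episode above 0.025 m).
It fails at once if the ring of bleed keys was pushed more than 25 mm from its place (distance of key_ring from where it was at the start of the episode above 0.025 m).
It also fails if it takes over 48 s, if anything falls off the work surface, if the arm or the gripper's body presses on something with over 40 N, if the wrist force passes 120 N, or if a joint passes its speed limit or range.

### The arm

A 6-joint arm with a two-finger parallel gripper is mounted at the origin on the work surface. World frame = base frame: x ahead of the robot, y to its left, z up, the work surface at z = 0. Lengths are in mm, angles in rad, forces in N, time in s.
With the tool pointing down it reaches from about 350 to 875 mm from the base axis. Payload 4.2 kg.
Tool frame: the origin (TCP) lies at the very end of the fingers, on their centre line; the grasp point (between the pads) lies 19 mm behind it; z points along the fingers, y is the line along which they close (so a half turn about z gives the same grasp; the last joint's range is limited). The gripper opens to 85 mm and grips with 20 to 120 N. Pads are 22 mm wide; open, the fingers measure 114 mm over their backs; the gripper's body (76 mm by 85 mm) begins 54 mm behind the grasp point. The pads swing forward as they close: fully open they stand 13 mm farther back than shut.
Start: joints at [1.501, 0.385, 0.008, 0, -1.194, -0.259], TCP at [201.785, 591.508, 231.312] pointing down, gripper open.
Joint ranges: [-3.14, 3.14], [-1.21, 2.06], [-1.07, 1.41], [-3.16, 2.05], [-2.99, -0.16], [-3.1, 3.1]. Speed limits (rad/s): [2.79, 2.79, 3.14, 3.14, 3.14, 3.14].

### API

Orientations are given as [roll, pitch, yaw] about the fixed x, y, z axes, in that order (R = Rz(yaw) Ry(pitch) Rx(roll)).
In Python, from bench import readout, cams, finish_job gives the robot as it stands.
- The arm moves only by the tool drive_tool, never from a script. Its argument "moves" is text: rows parted by semicolons, each of 7 numbers parted by spaces: the shift along the tool's x, y, z as a fraction of full scale, then the turn, a rotation vector about the tool's x, y, z as a fraction of full scale, then the opening, from -1 (shut) to 1 (fully open). In form: x y z ax ay az fingers; .... A call has 1 to 12 rows; each row shifts and turns the commanded pose from where the row before left it, along the tool's axes as they then stand; what a row does not reach is not made up. Full scale, the value 1, is 50 mm for a shift and 0.08 rad for a turn. A row lasts 1/10 s, in which the tool goes at most 50 mm and 8.59 degrees, less where a joint would pass 70% of its speed; a pose out of reach is approached as far as the arm can. A call with a number of a shift or a turn outside -1 to 1 is refused whole. A call with a gripper value outside its range is refused whole. The fingers move at their own pace and stop on an object; "grip_force" is the grip in N (left out, the last holds). Time passes only in rows, so rows that do not move let the fingers close. It gives the time, the measured TCP pose, the force, the opening and the grip force at its end, in the units of the state.
- readout.observe(): the state, without advancing time (a new reading comes with each control period).
- cams.snapshot(name): name is "scene" or "top" or "wrist"; returns a dict with "frame" (400x640x3 uint8, red, green, blue), "z_map" (400x640 float32, mm along the optical axis (not along the pixel's ray), 0 where there is no reading), "fx", "fy", "cx", "cy" (pixels), "world_to_cam" (4x4, takes a point from world to camera coordinates). Camera axes: x right, y up, looking along -z (the intrinsics and any distortion apply to the point x, -y, -z); pixel columns grow to the right and rows downward; lengths in mm; the calibration is good to about 2 mm. A picture is of the moment at which its call begins.
- finish_job(): hands the job in; it is judged then, once.
The state is a dict: "t": time; "joint_pos": joint angles; "joint_velocities": joint speeds; "joint_torque": joint torques, N m; "ee_pos": TCP position; "orientation": TCP orientation; "contact_force": force on the tool from outside, world axes, zero at the start; "torque": the same for the moment, N m; "gripper_width": finger opening in mm; "finger_force": force on a finger pad.
Only numpy, scipy, OpenCV 4.12 (cv2) and the standard library are available. Lean on these libraries where they do the work, as an engineer would, in place of code of your own. Each camera call takes 0.05 s, during which the arm holds its last target. There are 200 camera calls.

## Working session

There is one attempt and no reset: what is moved stays moved. The work goes in short steps, Python scripts to look and compute and a tool call to move; the robot and the scene stay as the last step left them, time stands still between calls to the robot, and variables do not carry over. Pictures are saved under pics/ and viewed, at most 10 in all, crops included, and the job is handed in when it is done.

Besides the shell and the picture viewer there is one more tool, called after "Call:" by a JSON object that holds its "method" and its "body", one argument or row to a line. drive_tool: Moves the arm, as the interface text tells. Shift numbers are shares of 50 mm and turn numbers shares of 0.08 rad, none past 1 either way. Its arguments: {"type":"object","properties":{"moves":{"type":"string"},"grip_force":{"type":"number"}},"required":["moves"]}

```bash
mkdir -p pics; ls; cat > h.py <<'E'
import numpy as np, cv2
from bench import readout, cams, finish_job
def snap(n,f):
    s=cams.snapshot(n); cv2.imwrite('pics/'+f+'.png',s['frame'][:,:,::-1]); np.savez('pics/'+f,**s); return s
def load(f): return dict(np.load('pics/'+f+'.npz'))
def px2w(s,u,v,z=None):
    z=s['z_map'][int(v),int(u)] if z is None else z
    c=np.array([(u-s['cx'])/s['fx']*z,-(v-s['cy'])/s['fy']*z,-z,1])
    return (np.linalg.inv(s['world_to_cam'])@c)[:3]
def cloud(s):
    v,u=np.mgrid[0:400,0:640]; z=s['z_map'].astype(float)
    c=np.stack([(u-s['cx'])/s['fx']*z,-(v-s['cy'])/s['fy']*z,-z,np.ones_like(z)],-1)
    w=(c@np.linalg.inv(s['world_to_cam']).T)[...,:3]; w[z==0]=np.nan; return w
def w2px(s,p):
    c=s['world_to_cam']@np.append(p,1); return s['cx']+s['fx']*c[0]/-c[2], s['cy']+s['fy']*c[1]/c[2]
E
python3 - <<'E'
from h import *
for n in ['scene','top','wrist']:
    s=snap(n,n+'0'); print(n,s['fx'],s['fy'],s['cx'],s['cy'],np.linalg.inv(s['world_to_cam']).round(3).tolist(), (s['z_map']==0).mean(),[k for k in s])
print(readout.observe())
E
```

```text
pics
scene 416.06469718661265 416.06469718661265 320.4885187164702 205.86968024683017 [[0.448, -0.669, 0.592, 1312.363], [0.894, 0.33, -0.304, -358.468], [0.008, 0.666, 0.746, 1103.155], [0.0, 0.0, 0.0, 1.0]] 0.00387109375 ['frame', 'z_map', 'fx', 'fy', 'cx', 'cy', 'world_to_cam']
top 431.57077673242145 431.57077673242145 318.3420263243539 201.21416759118023 [[-0.024, 0.992, -0.125, 382.896], [-1.0, -0.022, 0.019, 50.668], [0.016, 0.126, 0.992, 1404.253], [0.0, 0.0, 0.0, 1.0]] 0.00398046875 ['frame', 'z_map', 'fx', 'fy', 'cx', 'cy', 'world_to_cam']
wrist 358.59733612092185 358.59733612092185 315.63838084152434 195.61971802911037 [[-0.323, 0.903, 0.282, 273.0], [-0.946, -0.309, -0.094, 566.565], [0.002, -0.298, 0.955, 373.174], [0.0, 0.0, 0.0, 1.0]] 0.004203125 ['frame', 'z_map', 'fx', 'fy', 'cx', 'cy', 'world_to_cam']
{'t': 0.15, 'joint_pos': array([ 1.50058257e+00,  3.85396195e-01,  6.94932020e-03, -3.26915439e-04,
       -1.19404422e+00, -2.58621129e-01]), 'joint_velocities': array([-0.00121507, -0.00172674,  0.00550981,  0.00298852, -0.00162065,
        0.00031054]), 'joint_torque': array([-3.34743527e-04, -3.92678761e+01,  1.88580644e+01,  4.18856531e+00,
       -3.42083280e-03, -1.24160170e-06]), 'ee_pos': array([201.67552629, 591.09788876, 230.47054657]), 'orientation': array([ 3.13987654e+00, -1.39756709e-04, -3.28955294e-01]), 'contact_force': array([-0.44757763, -0.18766129, -0.33823713]), 'torque': array([ 0.0220805 , -0.00158835, -0.00077777]), 'finger_force': 0.0, 'gripper_width': 85.66172603313898}
```

View pics/top0.png

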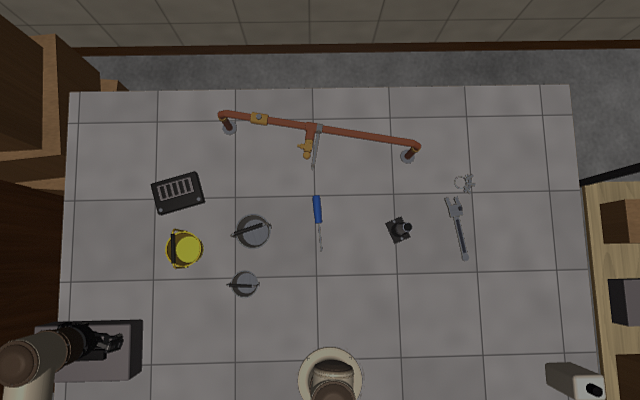

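View pics/scene0.png

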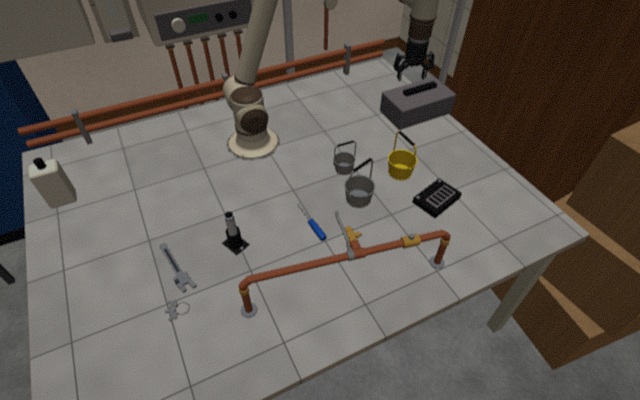

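The top view shows the larger grey pail at about (252,231), with a small grey one at (245,284) and the yellow one at (185,248). The torch and holder are at (400,229), and the pipe runs from (222,114) to (415,147) with the hook and cock near (313,145). The scene view agrees: pail (360,190), torch (231,228), hook (345,230).

```bash
cat > m.py <<'E'
from h import *
T=load('top0'); S=load('scene0'); W=load('wrist0')
for n,s in (('top',T),('scene',S)):
    w=cloud(s); f=s['frame'].astype(int); P=w.reshape(-1,3); C=f.reshape(-1,3)
    print('==',n,'table z',np.nanmedian(P[(abs(P[:,2])<15)][:,2]))
    r=(C[:,0]>1.6*C[:,2])&(C[:,0]>C[:,1]*1.4)&(P[:,2]>140)&(P[:,2]<185)&(P[:,0]>400)&(P[:,0]<1000)&(abs(P[:,1])<450)
    q=P[r]; l=cv2.fitLine(q[:,:2].astype(np.float32),cv2.DIST_HUBER,0,.01,.01).ravel()
    if l[1]<0:l[:2]*=-1
    t=(q[:,:2]-l[2:])@l[:2]; a,b=np.percentile(t,[.3,99.7])
    print('pipe dir',l[:2],'yaw',np.arctan2(-l[0],l[1]),'ends',l[2:]+a*l[:2],l[2:]+b*l[:2],'mid',l[2:]+(a+b)/2*l[:2],'len',b-a,'ztop',np.percentile(q[:,2],95))
    # pail handle
    c0=px2w(T,252,231)
    print('pail px',c0)
    k=(np.hypot(P[:,0]-c0[0],P[:,1]-c0[1])<95)&(P[:,2]>130)&(P[:,2]<200)
    q=P[k]; print('handle n',len(q),q.mean(0),'z',np.percentile(q[:,2],[5,50,95]))
    hi=q[q[:,2]>155]; d=cv2.fitLine(hi[:,:2].astype(np.float32),cv2.DIST_L2,0,.01,.01).ravel(); tt=(hi[:,:2]-d[2:])@d[:2]
    print(' bar dir',d[:2],'ang',np.degrees(np.arctan2(d[1],d[0])),'ends',d[2:]+tt.min()*d[:2],d[2:]+tt.max()*d[:2],'mid',d[2:]+(tt.min()+tt.max())/2*d[:2],len(hi))
    k=(np.hypot(P[:,0]-c0[0],P[:,1]-c0[1])<95)&(P[:,2]>60)&(P[:,2]<85); q=P[k]; print('rim',len(q), (q.min(0)+q.max(0))/2, q.max(0)-q.min(0))
    c1=px2w(T,400,229)
    k=(np.hypot(P[:,0]-c1[0],P[:,1]-c1[1])<90)&(P[:,2]>148)&(P[:,2]<185); q=P[k]; print('torch top',c1,len(q),q.mean(0) if len(q) else 0,(q.min(0),q.max(0)) if len(q) else 0)
    k=(np.hypot(P[:,0]-c1[0],P[:,1]-c1[1])<90)&(P[:,2]>85)&(P[:,2]<148); q=P[k]; print('torch body',len(q),q.mean(0),q.min(0),q.max(0))
E
python3 m.py
python3 - <<'E'
from h import *
T=load('top0');S=load('scene0')
a=cv2.resize(T['frame'][95:265,200:430],None,fx=3.4,fy=3.4,interpolation=cv2.INTER_CUBIC)
cv2.imwrite('pics/topc.png',a[:,:,::-1]); print(a.shape)
E
```

```text
== top table z 0.7779282204057836
pipe dir [0.1801099 0.9836465] yaw -0.18109816 ends [ 701.20569245 -279.75592933] [811.10294797 320.43345583] mid [756.15432021  20.33876325] len 610.1677562257873 ztop 173.4793143562644
pail px [467.56762578 240.31549478   5.44185791]
handle n 147 [463.66820804 228.74154328 168.95607242] z [154.22139757 170.24655908 174.48032618]
 bar dir [ 0.295859  -0.9552316] ang -72.79094 ends [448.13150145 279.08194507] [479.95683765 176.32838302] mid [464.04416955 227.70516405] 139
rim 199 [463.87455113 228.70564869  70.78377786] [105.53387353 110.50762336  19.28642448]
torch top [ 457.27012499 -218.90641998  105.27142023] 56 [ 460.60592879 -231.12263634  153.40298116] (array([ 448.31744635, -241.4978843 ,  148.44254097]), array([ 471.68504787, -220.15289563,  161.98354157]))
torch body 50 [ 457.57705013 -222.28020987  122.0771223 ] [ 446.60700561 -236.71609624   86.34756928] [ 472.42193811 -217.6716853   147.95817574]
== scene table z 0.700318643345895
pipe dir [0.18093733 0.98349464] yaw -0.18193942 ends [ 710.37310795 -284.69967952] [819.8971424  310.62411494] mid [765.13512517  12.96221771] len 605.3147324020882 ztop 172.38784926152397
pail px [467.56762578 240.31549478   5.44185791]
handle n 111 [467.80214631 221.80829282 163.93227649] z [138.77126162 168.3719408  173.64356549]
 bar dir [ 0.28440678 -0.9587037 ] ang -73.47661 ends [452.03315918 275.67937869] [482.2046549  173.97461497] mid [467.11890704 224.82699683] 91
rim 196 [463.77539603 227.04029978  71.88148695] [110.13189792 110.51569821  23.55582044]
torch top [ 457.27012499 -218.90641998  105.27142023] 45 [ 465.03505776 -234.24680608  152.86238857] (array([ 452.67596486, -245.56132583,  148.14289543]), array([ 474.86387531, -223.18193698,  158.8213827 ]))
torch body 130 [ 471.58446256 -235.73080724  118.61058287] [ 447.11792821 -247.99714978   85.30575735] [ 477.60934361 -220.53227578  147.89139257]
(578, 782, 3)
```

View pics/topc.png

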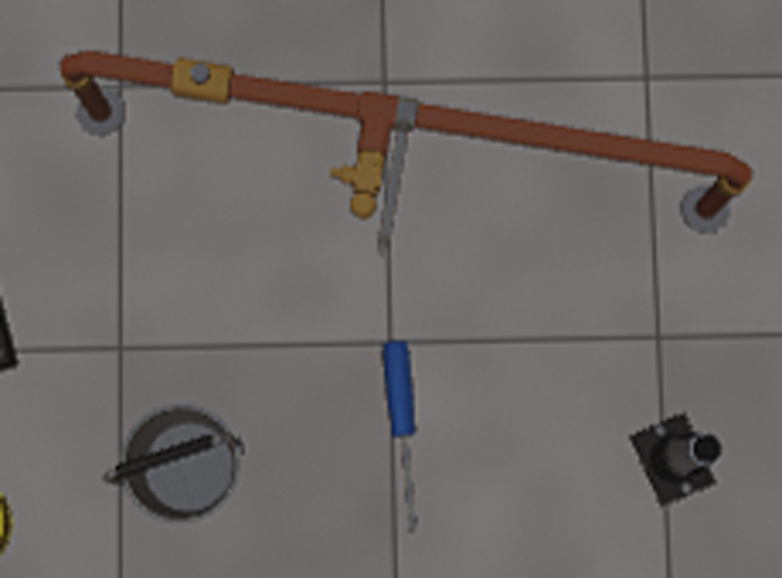

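The crop shows the pail bar from about (110,477) to (240,443), the hook tip near (384,248), the spout and cock elbow near (362,205), and the torch tail near (706,448) above its foot. The screwdriver lies between the pail and the torch.

```bash
cat > m2.py <<'E'
from h import *
from scipy.optimize import least_squares
yaw=-.1815; R=np.array([[np.cos(yaw),-np.sin(yaw)],[np.sin(yaw),np.cos(yaw)]])
import sys
o=np.array([760.,17.])
for n in sys.argv[1:]:
    s=load(n); P=cloud(s).reshape(-1,3); C=s['frame'].reshape(-1,3).astype(int)
    L=np.c_[(P[:,:2]-o)@R,P[:,2]]
    r=(C[:,0]>1.6*C[:,2])&(C[:,0]>C[:,1]*1.4)&(L[:,2]>145)&(L[:,2]<185)&(abs(L[:,0])<30)&(abs(L[:,1])<270)&(abs(L[:,1]-20)>30)
    q=L[r]
    if len(q)>30:
        f=least_squares(lambda p:np.hypot(q[:,0]-p[0]-p[2]*q[:,1]/1000,q[:,2]-p[1])-11,[0,158,0],loss='soft_l1').x; print(n,'pipe x,z,slope',f.round(2))
    grey=(abs(C[:,0]-C[:,2])<18)
    k=grey&(abs(L[:,1])<18)&(L[:,0]<-15)&(L[:,0]>-150)&(L[:,2]>175)&(L[:,2]<210); q=L[k]
    for a in range(-150,-10,15):
        b=q[(q[:,0]>=a)&(q[:,0]<a+15)]
        if len(b): print('  hook',a,len(b),b.mean(0).round(1),b[:,2].max().round(1))
    if len(q): print('  tip x',q[:,0].min())
    br=(C[:,0]>1.5*C[:,2])&(abs(L[:,1]-24)<45)&(L[:,0]<-40)&(L[:,0]>-120)&(L[:,2]>120)
    q=L[br]
    if len(q): print('  brass',len(q),q.min(0).round(1),q.max(0).round(1), 'far',q[q[:,0]<-70].mean(0).round(1),q[q[:,0]<-70][:,1].min(),q[q[:,0]<-70][:,1].max())
E
python3 m2.py top0 scene0
```

```text
top0 pipe x,z,slope [ -1.59 159.08   0.33]
  hook -150 1 [-135.     4.7  199.2] 199.2
  hook -135 16 [-127.5    1.6  196.4] 202.7
  hook -120 15 [-111.9    2.5  188.3] 192.6
  hook -105 19 [-97.8   1.6 192.4] 197.3
  hook -90 16 [-83.8   1.9 195.6] 200.0
  hook -75 19 [-68.1   2.2 195.9] 202.2
  hook -60 17 [-51.8   1.9 195.3] 201.3
  hook -45 15 [-37.8   2.1 196.5] 201.0
  hook -30 11 [-23.5   1.9 187.9] 194.6
  tip x -135.03701410118515
  brass 168 [-98.6  15.2 156.9] [-40.7  57.3 176.3] far [-84.   26.5 167.5] 17.35535130632545 36.02466566948119
scene0 pipe x,z,slope [ -0.27 158.88   0.83]
  hook -135 14 [-1.267e+02  1.000e-01  1.971e+02] 202.3
  hook -120 20 [-113.8   -0.8  189.6] 198.6
  hook -105 8 [-96.3  -0.6 193. ] 195.9
  hook -90 14 [-82.9  -1.2 195.9] 199.9
  hook -75 15 [-67.9  -0.7 195.7] 198.4
  hook -60 13 [-52.1  -1.7 195.6] 199.1
  hook -45 14 [-37.4  -0.5 195.7] 198.1
  hook -30 24 [-22.8  -0.8 187.3] 200.2
  tip x -131.23517592034347
  brass 128 [-91.2   4.7 155.8] [-40.5  55.  193.7] far [-81.9  22.5 167.8] 14.45513868868482 31.642640880993078
```

Call:
{"method": "drive_tool", "body": {
  "moves": "0.8 -1 -0.5 0 0 0 1;0.8 -1 -0.5 0 0 0 1;0.8 -1 -0.5 0 0 0 1;0.8 -1 0 0 0 0 1;0.8 -1 0 0 0 0 1;0.8 -1 0 0 0 0 1;0 0 0 0 0 0 1;0 0 0 0 0 0 1"
}}

```text
t: 0.95
ee_pos: [440.6, 744.3, 279.7]
orientation: [3.134, 0.001, -0.33]
contact_force: [-0.8, -0.0, -0.2]
gripper_width: 85.5
finger_force: 0.0
```

Call:
{"method": "drive_tool", "body": {
  "moves": "0.34 0.83 0 0 0 0 0;0.34 0.83 0 0 0 0 0;0.34 0.83 0 0 0 0 0;0.34 0.83 0 0 0 0 0;0.34 0.83 0 0 0 0 0;0.34 0.83 0 0 0 0 0;0.34 0.83 0 0 0 0 0;0.34 0.83 0 0 0 0 0;0.34 0.83 0 0 0 0 0;0.34 0.83 0 0 0 0 0;0.34 0.83 0 0 0 0 0;0.34 0.83 0.4 0 0 0 0"
}}

```text
t: 2.15
ee_pos: [471.1, 205.1, 271.3]
orientation: [-3.133, -0.007, -0.326]
contact_force: [1.4, -0.6, -0.2]
gripper_width: 42.5
finger_force: 0.0
```

Call:
{"method": "drive_tool", "body": {
  "moves": "0 0 0 0 0 1 0;0 0 0 0 0 1 0;0 0 0 0 0 1 0;0 0 0 0 0 1 0;0 0 0 0 0 1 0;0 0 0 0 0 1 0;0 0 0 0 0 1 0;0 0 0 0 0 1 0;0 0 0 0 0 1 0;0 0 0 0 0 1 0;0 0 0 0 0 1 0;0 0 0 0 0 0.85 0"
}}

```text
t: 3.35
ee_pos: [469.7, 205.9, 268.7]
orientation: [-3.138, 0.001, -1.278]
contact_force: [0.4, -0.1, 0.0]
gripper_width: 42.6
finger_force: 0.0
```

```bash
cat >> h.py <<'E'
from scipy.spatial.transform import Rotation as Ro
def go(p,rpy=None):
    o=readout.observe(); R=Ro.from_euler('xyz',o['orientation']); 
    T=R if rpy is None else Ro.from_euler('xyz',rpy)
    print('t',o['t'],'ee',o['ee_pos'].round(1),o['orientation'].round(3),'j',o['joint_pos'].round(3),'w',o['gripper_width'])
    print('turn rows (tool axes, /0.08):',((R.inv()*T).as_rotvec()/.08).round(2),' shift after turn (/50):',(T.inv().apply(np.array(p)-o['ee_pos'])/50).round(2),' before turn:',(R.inv().apply(np.array(p)-o['ee_pos'])/50).round(2))
E
python3 - <<'E'
from h import *
s=snap('wrist','wrist1')
go([471.7,203.6,146],[np.pi,0,-1.278])
w=cloud(s); P=w.reshape(-1,3)
k=(P[:,2]>155)&(P[:,2]<190)&(np.hypot(P[:,0]-464,P[:,1]-228)<80); q=P[k]; print(len(q),q.mean(0),np.percentile(q[:,2],[5,50,95]))
d=cv2.fitLine(q[:,:2].astype(np.float32),cv2.DIST_HUBER,0,.01,.01).ravel(); t=(q[:,:2]-d[2:])@d[:2]
print(d, 'yaw of pail',np.arctan2(-d[0],d[1]) , 'ends',d[2:]+t.min()*d[:2],d[2:]+t.max()*d[:2])
k=(P[:,2]>66)&(P[:,2]<76)&(np.hypot(P[:,0]-464,P[:,1]-228)<80); q=P[k]; print('rim',len(q),q.min(0),q.max(0))
E
```

```text
t 3.4 ee [469.8 205.9 268.6] [-3.138e+00  1.000e-03 -1.280e+00] j [ 0.73   0.165 -0.203  0.    -1.199 -0.439] w 42.74781595575476
turn rows (tool axes, /0.08): [-0.05  0.02 -0.02]  shift after turn (/50): [ 0.06 -0.02  2.45]  before turn: [ 0.06 -0.01  2.45]
1989 [465.08400749 222.17456443 169.13343058] [164.73596174 169.87903367 171.61264001]
[ 3.0070627e-01 -9.5371681e-01  4.6549619e+02  2.2092543e+02] yaw of pail -2.8361597 ends [448.8344569  273.76959174] [480.16939663 174.38802858]
rim 1628 [409.2284941  171.17853805  66.00865243] [517.59085978 282.56200661  75.14107122]
```

View pics/wrist1.png

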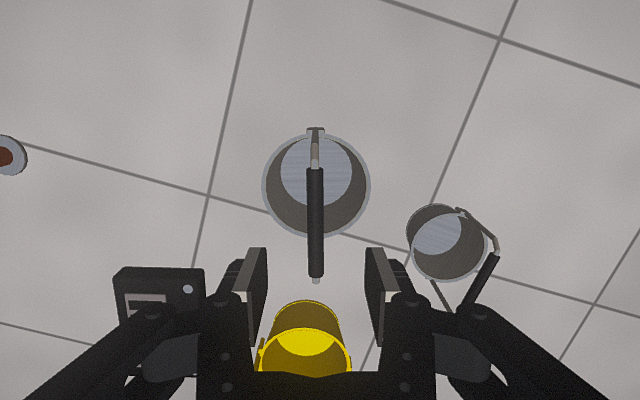

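The wrist view shows the bar vertical at column 315, rows 165–280, centred between the fingers (pads at columns 250 and 380). The small pail at (450,245) is clear of the fingers, so I go down and grip.

Call:
{"method": "drive_tool", "body": {
  "moves": "0.07 -0.01 0.7 0 0 -0.1 0;0 0 0.7 0 0 0 0;0 0 0.7 0 0 0 0;0 0 0.35 0 0 0 0;0 0 0 0 0 0 0;0 0 0 0 0 0 -1;0 0 0 0 0 0 -1;0 0 0 0 0 0 -1;0 0 0 0 0 0 -1;0 0 0 0 0 0 -1",
  "grip_force": 70
}}

```text
t: 4.4
ee_pos: [474.0, 203.8, 146.3]
orientation: [-3.138, 0.0, -1.268]
contact_force: [-1.5, -1.8, 6.8]
gripper_width: 9.5
finger_force: 68.4
```

```bash
python3 - <<'E'
from h import *
go([471.5,202.5,266])
E
```

```text
t 4.4 ee [474.  203.8 146.3] [-3.138  0.    -1.268] j [ 0.721  0.282 -0.381  0.001 -0.905 -0.419] w 9.49207936799966
turn rows (tool axes, /0.08): [0. 0. 0.]  shift after turn (/50): [ 0.01  0.05 -2.4 ]  before turn: [ 0.01  0.05 -2.4 ]
```

Call:
{"method": "drive_tool", "body": {
  "moves": "0 0 -0.3 0 0 0 -1;0 0 -0.6 0 0 0 -1;0 0 -0.6 0 0 0 -1;0 0 -0.5 0 0 0 -1;0 0 0 0 0 0 -1;0 0 0 0 0 0 -1;0 0 0 0 0 0 -1"
}}

```text
t: 5.1
ee_pos: [472.4, 203.0, 242.3]
orientation: [3.139, -0.0, -1.269]
contact_force: [0.2, -0.4, -2.5]
gripper_width: 10.0
finger_force: 68.7
```

```bash
python3 - <<'E'
from h import *
s=snap('wrist','wrist2'); t=snap('top','top2'); sc=snap('scene','scene2')
o=readout.observe(); R=Ro.from_euler('xyz',o['orientation']); print(o['ee_pos'],o['orientation'],o['gripper_width'],o['contact_force'],o['torque'])
for s in (s,t,sc):
    P=cloud(s).reshape(-1,3); L=R.inv().apply(P-o['ee_pos'])
    k=(L[:,2]>60)&(L[:,2]<105)&(abs(L[:,0]+25)<75)&(abs(L[:,1])<75); q=L[k]
    print(len(q),q.min(0),q.max(0)); top=q[q[:,2]<np.percentile(q[:,2],1)+8]; print(' rim',(top.min(0)+top.max(0))/2,top.max(0)-top.min(0),np.median(top[:,2]))
b=np.hstack([s['frame'][130:260,270:430] , t['frame'][150:280,170:330]]); cv2.imwrite('pics/c2.png',cv2.resize(b,None,fx=2.4,fy=2.4,interpolation=cv2.INTER_CUBIC)[:,:,::-1])
E
```

```text
[472.82557922 203.19433698 242.53734841] [ 3.13907713e+00 -8.90229649e-04 -1.26887421e+00] 9.86113009207316 [-0.23972586 -0.64731805 -1.97668167] [-0.06929048 -0.01540756  0.04508958]
5099 [-62.36623818 -51.50840523  60.16555539] [ 33.35277687  57.48045929 104.99165526]
 rim [-14.50673066   2.98602703  70.98787269] [ 95.71901504 108.98886452  21.6446346 ] 76.77241709626782
131 [-77.63798818 -25.92898335  67.18380482] [ 31.36298591  55.79103063 104.59192975]
 rim [-23.13750114  14.93102364  72.67595041] [109.0009741   81.72001398  10.98429118] 75.17883952146289
446 [-82.34820176 -52.67469636  60.85076307] [ 36.40335647  56.91526032 104.98651905]
 rim [-24.82635607   1.21265774  68.01604357] [115.04369138 107.40101074  14.33056101] 74.30004010916409
```

View pics/wrist2.png

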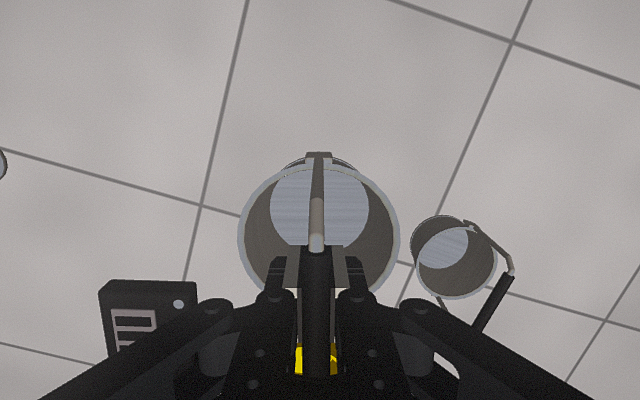

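The pail is held level in the fingers, with the rim centred near column 318 and its centre about 24 mm along the tool's -x, as planned. Next I carry it to in front of the hook.

Call:
{"method": "drive_tool", "body": {
  "moves": "0.4 -0.06 0 0 0 0 -1;0.7 -0.11 0 0 0 0 -1;0.7 -0.11 0 0 0 0 -1;0.7 -0.11 0 0 0 0 -1;0.7 -0.11 0 0 0 0 -1;0.6 -0.11 0 0 0 0 -1"
}}

```text
t: 5.85
ee_pos: [559.3, 29.6, 242.9]
orientation: [3.14, -0.0, -1.269]
contact_force: [0.2, 0.8, -2.2]
gripper_width: 9.5
finger_force: 68.7
```

Call:
{"method": "drive_tool", "body": {
  "moves": "0 0 0 0 0 0.5 -1;0 0 0 0 0 1 -1;0 0 0 0 0 1 -1;0 0 0 0 0 1 -1;0 0 0 0 0 1 -1;0 0 0 0 0 1 -1;0 0 0 0 0 0.55 -1;0 0 0 0 0 0 -1;0 0 0 0 0 0 -1"
}}

```text
t: 6.75
ee_pos: [558.8, 31.2, 243.2]
orientation: [3.14, -0.001, -1.752]
contact_force: [0.3, -1.0, -2.3]
gripper_width: 9.5
finger_force: 68.7
```

```bash
python3 - <<'E'
from h import *
s=snap('wrist','wrist3');snap('top','top3');snap('scene','scene3')
go([558,30,198],[np.pi,0,-1.752])
go([645.7,14,198],[np.pi,0,-1.752])
E
python3 m2.py wrist3 top3 scene3
```

```text
t 6.9 ee [558.9  31.2 243.6] [ 3.141 -0.    -1.752] j [ 0.345  0.265 -0.135 -0.    -1.171 -0.527] w 9.889952223579447
turn rows (tool axes, /0.08): [ 0. -0. -0.]  shift after turn (/50): [0.03 0.01 0.91]  before turn: [0.03 0.01 0.91]
t 6.9 ee [558.9  31.2 243.6] [ 3.141 -0.    -1.752] j [ 0.345  0.265 -0.135 -0.    -1.171 -0.527] w 9.889952223579447
turn rows (tool axes, /0.08): [ 0. -0. -0.]  shift after turn (/50): [ 0.03 -1.77  0.91]  before turn: [ 0.03 -1.77  0.91]
wrist3 pipe x,z,slope [ -1.16 158.24   0.21]
  hook -150 25 [-135.5   -0.5  197.5] 199.7
  hook -135 383 [-128.2   -2.1  196. ] 202.7
  hook -120 355 [-112.2   -1.8  188. ] 191.6
  hook -105 467 [-97.6  -1.4 191.5] 197.1
  hook -90 398 [-82.6  -1.4 194.8] 197.6
  hook -75 409 [-67.6  -1.4 194.8] 197.7
  hook -60 404 [-52.5  -1.4 194.7] 197.2
  hook -45 414 [-37.3  -1.6 194.3] 197.5
  hook -30 185 [-25.3  -3.6 183.7] 196.4
  tip x -136.1748612726441
  brass 2443 [-114.9   -4.5  137.8] [-40.   56.5 193.5] far [-84.2  24.9 166.2] -4.515706227976708 46.516081890158404
top3 pipe x,z,slope [ -1.59 158.91   0.77]
  hook -60 12 [-50.3   2.1 195.2] 198.7
  hook -45 16 [-36.9   2.1 195.1] 199.7
  hook -30 9 [-23.9   1.8 189. ] 195.8
  tip x -54.47016832549833
  brass 75 [-71.2  15.8 158. ] [-40.9  57.3 176.9] far [-70.9  41.8 167.2] 38.87207318704601 44.75573245308802
scene3 pipe x,z,slope [ -0.36 158.79   0.81]
  hook -135 15 [-126.6   -0.   196.8] 202.6
  hook -120 17 [-113.6   -0.8  190.5] 195.0
  hook -105 9 [-99.5  -1.2 190.6] 195.5
  hook -90 16 [-82.9  -0.6 195.6] 198.2
  hook -75 15 [-67.3  -1.1 195.1] 199.7
  hook -60 13 [-52.1  -1.  195.8] 197.4
  hook -45 13 [-36.6  -1.1 196.3] 199.1
  hook -30 25 [-22.2  -1.  187.4] 197.0
  tip x -132.85104191984988
  brass 127 [-92.1   4.2 152.1] [-40.5  54.9 195.6] far [-81.7  22.8 167.6] 13.929046171251763 32.23045298659826
```

Call:
{"method": "drive_tool", "body": {
  "moves": "0.04 0 0.45 0 0 0 -1;0 0 0.45 0 0 0 -1;0 0 0 0 0 0 -1;0 -0.4 0 0 0 0 -1;0 -0.5 0 0 0 0 -1;0 -0.5 0 0 0 0 -1;0 -0.36 0 0 0 0 -1;0 0 0 0 0 0 -1;0 0 0 0 0 0 -1"
}}

```text
t: 7.8
ee_pos: [645.1, 13.3, 199.2]
orientation: [3.141, -0.0, -1.753]
contact_force: [-0.7, 0.3, -2.4]
gripper_width: 9.5
finger_force: 68.7
```

```bash
python3 - <<'E'
from h import *
s=snap('wrist','wrist4');go([645.4,13.3,175],[np.pi,0,-1.752])
E
python3 m2.py wrist4
```

```text
t 7.85 ee [644.7  13.4 199.3] [ 3.141 -0.    -1.753] j [ 0.271  0.44   0.014 -0.    -1.144 -0.453] w 9.863538787587727
turn rows (tool axes, /0.08): [ 0.   -0.   -0.01]  shift after turn (/50): [-0.   -0.01  0.49]  before turn: [-0.   -0.01  0.49]
wrist4 pipe x,z,slope [ -1.2  158.22   0.34]
  hook -90 278 [-79.5  -3.3 193.7] 197.4
  hook -75 247 [-68.4  -4.  192.7] 196.6
  hook -60 499 [-51.4  -2.6 194.1] 197.5
  hook -45 637 [-37.3  -2.1 194.1] 197.3
  hook -30 391 [-24.5  -3.3 184.5] 195.9
  tip x -85.44365784337103
  brass 894 [-119.9  -20.7  141.3] [-40.1  23.  264.6] far [-83.8   1.2 201.6] -20.729810848608686 23.00414255727427
```

View pics/wrist4.png

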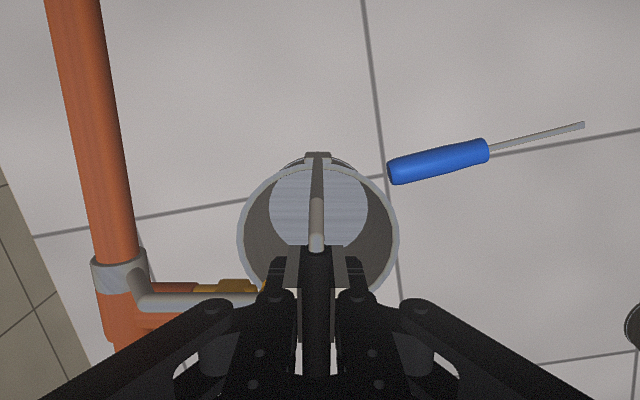

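The view shows the bar vertical at column 318, over the hook, which runs along row 300 from the pipe. The screwdriver is untouched. Next I lower the pail onto the seat and let go.

Call:
{"method": "drive_tool", "body": {
  "moves": "0 0 0.15 0 0 0 -1;0 0 0.15 0 0 0 -1;0 0 0.1 0 0 0 -1;0 0 0.08 0 0 0 -1;0 0 0 0 0 0 -1;0 0 0 0 0 0 -1"
}}

```text
t: 8.45
ee_pos: [644.9, 13.3, 175.5]
orientation: [-3.142, -0.0, -1.753]
contact_force: [-2.6, -0.2, 1.7]
gripper_width: 9.6
finger_force: 69.2
```

Call:
{"method": "drive_tool", "body": {
  "moves": "0 0 0 0 0 0 -0.4;0 0 0 0 0 0 -0.3;0 0 0 0 0 0 -0.2;0 0 0 0 0 0 -0.1;0 0 0 0 0 0 -0.1"
}}

```text
t: 8.95
ee_pos: [645.3, 13.3, 174.8]
orientation: [-3.141, 0.0, -1.753]
contact_force: [-0.5, 0.2, -0.5]
gripper_width: 38.6
finger_force: 0.0
```

Call:
{"method": "drive_tool", "body": {
  "moves": "0 0 -0.2 0 0 0 -0.1;0 0 -0.5 0 0 0 -0.1;0 0 -0.9 0 0 0 -0.1;0 0 -0.9 0 0 0 -0.1;0 -0 0 0 0 0 -0.1;0 0 0 0 0 0 -0.1"
}}

```text
t: 9.55
ee_pos: [645.6, 13.5, 302.3]
orientation: [-3.138, 0.002, -1.753]
contact_force: [-0.1, -0.9, -1.4]
gripper_width: 38.3
finger_force: 0.0
```

```bash
python3 - <<'E'
from h import *
s=snap('wrist','wrist5');t=snap('top','top5');c=snap('scene','scene5');o=readout.observe();print(o['ee_pos'],o['contact_force'],o['gripper_width'])
R=Ro.from_euler('z',-.1815)
for q in (s,t,c):
    P=cloud(q).reshape(-1,3); L=R.inv().apply(P-[759,17.2,0]); k=(L[:,2]>85)&(L[:,2]<112)&(np.hypot(L[:,0]+111,L[:,1])<75); l=L[k]; l=l[l[:,2]>92]
    if len(l)>5: print(len(l),(l.min(0)+l.max(0))/2,l.max(0)-l.min(0))
a=np.hstack([cv2.resize(c['frame'][180:290,280:410],(390,330)),cv2.resize(s['frame'],(390,330))])
cv2.imwrite('pics/c5.png',a[:,:,::-1])
go([463,-233,260],[np.pi,0,-1.752])
E
```

```text
[644.48585705  13.30180111 298.49740507] [ 0.35478059  0.48691046 -0.19845042] 38.768883341197444
1548 [-112.08859639   -2.00892931  101.91347625] [108.55265335 112.04744052  19.81804504]
123 [-113.46521782    1.58833962  100.44301373] [105.20680042 112.46792381  15.59234736]
131 [-110.94423648    0.67065069  102.19440487] [109.77485067 115.88091937  19.52982321]
t 9.7 ee [644.5  13.3 298.5] [ 3.139e+00 -1.000e-03 -1.753e+00] j [ 0.271  0.386  0.177 -0.    -1.364 -0.453] w 38.768883341197444
turn rows (tool axes, /0.08): [ 0.03 -0.01 -0.01]  shift after turn (/50): [5.5  2.68 0.77]  before turn: [5.5  2.68 0.78]
```

View pics/c5.png

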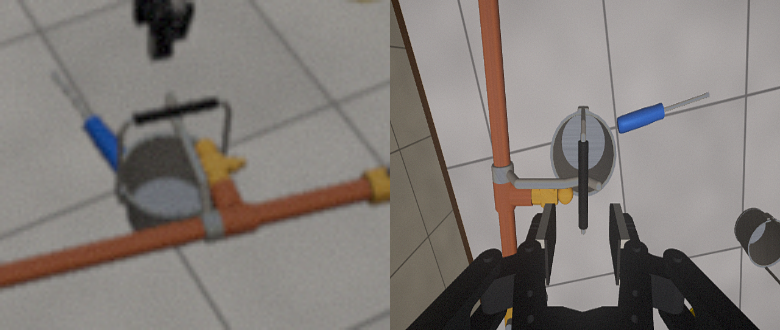

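The pail hangs free, its centre at rig (-112, 0) with the rim at about 100 mm, and the fingers are clear. Its mouth is about 35 mm (level) from the spout. Next I move above the torch.

Call:
{"method": "drive_tool", "body": {
  "moves": "0.69 0.34 0 0 0 0 0.4;0.69 0.34 0 0 0 0 0.4;0.69 0.34 0 0 0 0 0.4;0.69 0.34 0 0 0 0 0.4;0.69 0.34 0.1 0 0 0 0.4;0.69 0.34 0.1 0 0 0 0.4;0.69 0.34 0.1 0 0 0 0.4;0.6 0.27 0.1 0 0 0 0.4;0 0 0 0 0 0 0.4;0 0 0 0 0 0 0.4"
}}

```text
t: 10.7
ee_pos: [465.0, -230.2, 279.0]
orientation: [3.14, -0.0, -1.754]
contact_force: [0.2, -0.2, -1.0]
gripper_width: 59.9
finger_force: 0.0
```

```bash
python3 - <<'E'
from h import *
s=snap('wrist','wrist6')
P=cloud(s).reshape(-1,3); near=np.hypot(P[:,0]-461,P[:,1]+232)<45
for a,b in ((149,165),(120,145),(85,115),(66,78)):
    q=P[near&(P[:,2]>a)&(P[:,2]<b)]; print(a,b,len(q),q.mean(0).round(1),q.min(0).round(1),q.max(0).round(1),((q.min(0)+q.max(0))/2).round(1))
go([461,-232,126],[np.pi,0,-1.752])
cv2.imwrite('pics/w6.png',s['frame'][:,:,::-1])
E
```

```text
149 165 754 [ 460.4 -235.2  153. ] [ 448.3 -246.8  149. ] [ 472.6 -222.2  157. ] [ 460.4 -234.5  153. ]
120 145 242 [ 459.  -244.4  136. ] [ 446.3 -248.5  120.2] [ 474.  -221.8  145. ] [ 460.2 -235.2  132.6]
85 115 159 [ 458.9 -245.4  100.1] [ 446.6 -248.1   85. ] [ 473.  -234.9  114.9] [ 459.8 -241.5  100. ]
66 78 362 [ 459.4 -243.1   71.6] [ 438.5 -256.8   66. ] [ 482.6 -219.3   78. ] [ 460.6 -238.    72. ]
t 10.75 ee [ 465.6 -229.7  279.2] [ 3.14  -0.    -1.753] j [-0.145  0.172 -0.167 -0.    -1.233 -0.037] w 59.99579470601537
turn rows (tool axes, /0.08): [ 0.02 -0.   -0.01]  shift after turn (/50): [0.06 0.08 3.06]  before turn: [0.06 0.08 3.06]
```

View pics/w6.png

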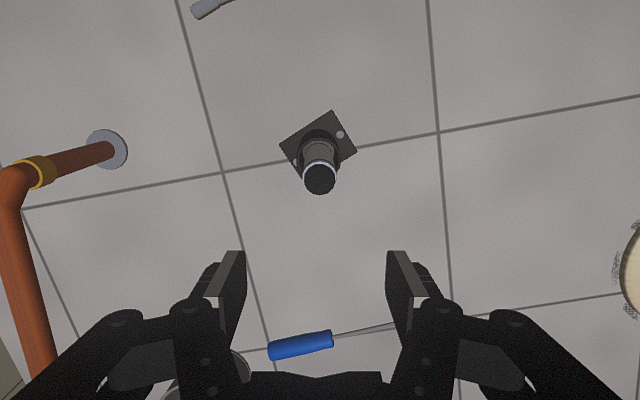

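The torch tail shows at (319,178), almost centred between the pads (columns 245 and 387). The wrist depth puts it at about (460.5, -234.5) with its top at about 155, which agrees with the other views. Down and grip.

Call:
{"method": "drive_tool", "body": {
  "moves": "0.09 0.07 0.5 0 0 0 0.4;0 0 0.6 0 0 0 0.4;0 0 0.6 0 0 0 0.4;0 0 0.6 0 0 0 0.4;0 0 0.6 0 0 0 0.4;0 0 0.6 0 0 0 0.4;0 0 0 0 0 0 0.4;0 0 0 0 0 0 -1;0 0 0 0 0 0 -1;0 0 0 0 0 0 -1;0 0 0 0 0 0 -1;0 0 0 0 0 0 -1",
  "grip_force": 70
}}

```text
t: 11.95
ee_pos: [462.4, -233.7, 106.7]
orientation: [-3.138, -0.0, -1.752]
contact_force: [-0.4, 1.4, 5.3]
gripper_width: 26.4
finger_force: 68.7
```

Call:
{"method": "drive_tool", "body": {
  "moves": "0 0 -0.3 0 0 0 -1;0 0 -0.5 0 0 0 -1;0 0 -0.5 0 0 0 -1;0 0 -0.5 0 0 0 -1;0 0 -0.5 0 0 0 -1;0 0 -0.5 0 0 0 -1;0 0 -0.5 0 0 0 -1;0 0 -0.3 0 0 0 -1;0 0 0 0 0 0 -1;0 0 0 0 0 0 -1;0 0 0 0 0 0 -1;0 0 0 0 0 0 -1"
}}

```text
t: 13.15
ee_pos: [460.9, -233.3, 283.5]
orientation: [3.139, 0.0, -1.753]
contact_force: [0.2, 0.6, -2.0]
gripper_width: 26.5
finger_force: 69.4
```

```bash
python3 - <<'E'
from h import *
o=readout.observe(); R=Ro.from_euler('xyz',o['orientation'])
for n in ('top','scene'):
    s=snap(n,n+'7'); P=cloud(s).reshape(-1,3); L=R.inv().apply(P-o['ee_pos'])
    k=(L[:,2]>5)&(L[:,2]<130)&(np.hypot(L[:,0],L[:,1])<40); q=L[k]
    for a in range(0,130,15):
        b=q[(q[:,2]>a)&(q[:,2]<=a+15)]
        if len(b)>2: print(n,a,len(b),((b.min(0)+b.max(0))/2).round(1),(b.max(0)-b.min(0)).round(1),b[:,2].max())
sp=np.array([759,17.2,0])+Ro.from_euler('z',-.1815).apply([-86,24,136]); print('spout',sp)
for th in (.6,.7,.8):
  for be in (0,.3):
    d=np.array([np.sin(th)*np.cos(be),np.sin(th)*np.sin(be),-np.cos(th)])
    # minimal rotation of yaw-adjusted down pose: rotate down->d
    ax=np.cross([0,0,-1],d); ax/=np.linalg.norm(ax); T=Ro.from_rotvec(ax*th)*R
    lens=sp-d*150; print(th,be,'lens',lens.round(),'TCP(lens 95)',(lens-d*95).round(1)); go(lens-d*95,T.as_euler('xyz'))
E
```

```text
top 15 5 [-8.8 12.1 24. ] [5.2 4.8 9.9] 28.917870381338194
top 30 5 [-9.2 11.5 38.3] [ 6.3  4.4 11.6] 44.12654668297408
top 45 8 [-7.6 10.4 51.9] [13.   9.7 10.7] 57.240613531921234
top 60 21 [-5.5 11.5 67.5] [25.8 13.5 13.3] 74.17738689252391
top 75 12 [-8.7 11.4 81.3] [19.4 15.  12.5] 87.5860208142463
top 90 6 [-11.6  12.4  95.1] [11.6 12.  10. ] 100.03657669414021
scene 0 21 [ 0.3 -8.  10. ] [25.5 15.5  9.2] 14.646931530153811
scene 15 40 [ 0.9 -9.6 22.5] [27.4 13.9 14.8] 29.91284301144519
scene 30 35 [ 0.8 -8.6 37.3] [27.5 14.5 14.6] 44.64790292992459
scene 45 40 [ 1.1 -8.5 52.5] [27.  14.  14.9] 59.95253479323909
scene 60 53 [ 0.7 -8.2 67.3] [33.8 20.4 14.5] 74.52032890795101
scene 75 42 [  0.9 -11.7  82.4] [33.2 15.5 14.1] 89.41035301770845
scene 90 26 [  1.9 -11.2  95.7] [30.  16.7 10.4] 100.87362602400819
spout [678.7447557   56.32921878 136.        ]
0.6 0 lens [594.  56. 260.] TCP(lens 95) [540.4  56.3 338.2]
t 13.25 ee [ 461.1 -233.4  284. ] [ 3.14   0.    -1.753] j [-0.154  0.165 -0.164 -0.    -1.244 -0.028] w 26.63787837539264
turn rows (tool axes, /0.08): [ 7.37 -1.36 -
[... 955 characters left out ...]
 after turn (/50): [-4.96 -0.32  1.15]  before turn: [-5.02 -0.43 -0.79]
0.8 0 lens [571.  56. 241.] TCP(lens 95) [503.   56.3 306.7]
t 13.25 ee [ 461.1 -233.4  284. ] [ 3.14   0.    -1.753] j [-0.154  0.165 -0.164 -0.    -1.244 -0.028] w 26.63787837539264
turn rows (tool axes, /0.08): [ 9.82 -1.81 -0.  ]  shift after turn (/50): [-5.86  0.15  0.29]  before turn: [-5.85  0.23 -0.45]
0.8 0.3 lens [576.  25. 241.] TCP(lens 95) [510.8   4.4 306.7]
t 13.25 ee [ 461.1 -233.4  284. ] [ 3.14   0.    -1.753] j [-0.154  0.165 -0.164 -0.    -1.244 -0.028] w 26.63787837539264
turn rows (tool axes, /0.08): [ 8.85 -4.64 -0.01]  shift after turn (/50): [-4.68  0.22  1.37]  before turn: [-4.86 -0.12 -0.45]
```

Call:
{"method": "drive_tool", "body": {
  "moves": "-0.5 -0.01 -0.11 0 0 0 -1;-0.74 -0.01 -0.11 0 0 0 -1;-0.74 -0.01 -0.11 0 0 0 -1;-0.74 -0.01 -0.11 0 0 0 -1;-0.74 -0.01 -0.11 0 0 0 -1;-0.74 0 -0.11 0 0 0 -1;-0.74 0 -0.11 0 0 0 -1;-0.6 0 -0.11 0 0 0 -1;-0.36 0 0 0 0 0 -1;0 0 0 0 0 0 -1"
}}

```text
t: 14.25
ee_pos: [517.6, 58.3, 328.2]
orientation: [3.141, 0.0, -1.75]
contact_force: [0.1, -0.8, -1.4]
gripper_width: 26.2
finger_force: 69.5
```

Call:
{"method": "drive_tool", "body": {
  "moves": "0 0 0 0.5 -0.1 0 -1;0 0 0 0.95 -0.17 0 -1;0 0 0 0.95 -0.17 0 -1;0 0 0 0.95 -0.17 0 -1;0 0 0 0.95 -0.17 0 -1;0 0 0 0.95 -0.17 0 -1;0 0 0 0.95 -0.17 0 -1;0 0 0 0.95 -0.17 0 -1;0 0 0 0.95 -0.17 0 -1;0 0 0 0.5 -0.1 0 -1;0 0 0 0 0 0 -1;0 0 0 0 0 0 -1"
}}

```text
t: 15.45
ee_pos: [517.2, 55.0, 328.8]
orientation: [-2.451, 0.115, -1.713]
contact_force: [1.1, 0.5, -2.6]
gripper_width: 26.3
finger_force: 69.6
```

```bash
cat > chk.py <<'E'
from h import *
import sys
sp=np.array([678.7,56.3,136])
for i,n in enumerate(('top','scene')):
    s=snap(n,n+sys.argv[1]); 
    o=readout.observe(); R=Ro.from_euler('xyz',o['orientation'])
    P=cloud(s).reshape(-1,3); L=R.inv().apply(P-o['ee_pos'])
    q=L[(L[:,2]>20)&(L[:,2]<130)&(np.hypot(L[:,0],L[:,1])<35)]
    for a in (20,50,70,90):
        b=q[(q[:,2]>a)&(q[:,2]<=a+20)]
        if len(b)>2: print(n,a,len(b),((b.min(0)+b.max(0))/2).round(1),(b.max(0)-b.min(0)).round(1),b[:,2].max())
    c=s['frame']; u,v=w2px(s,sp); cv2.circle(c:=c.copy(),(int(u),int(v)),2,(0,255,0),-1); u,v=int(u),int(v); s[0]=cv2.resize(c[v-100:v+60,u-80:u+80],(390,390),interpolation=cv2.INTER_CUBIC) if n=='scene' else cv2.resize(c[v-40:v+120,u-80:u+80],(390,390),interpolation=cv2.INTER_CUBIC)
    globals()['im%d'%i]=s[0]
cv2.imwrite('pics/f%s.png'%sys.argv[1],np.hstack([im0,im1])[:,:,::-1])
print('spout in tool',R.inv().apply(sp-o['ee_pos']).round(1),'axis tilt',np.arccos(-R.as_matrix()[2,2]),o['joint_velocities'].round(3),o['contact_force'].round(1))
go([517,56.3,328])
E
python3 chk.py 8
```

```text
top 20 42 [-0.5 -7.7 30. ] [25.6 13.2 19.1] 39.58119893396338
top 50 56 [ 0.3 -6.4 59.7] [31.9 19.9 18.8] 69.11930022378182
top 70 56 [ 0.  -7.4 80.2] [32.8 18.1 18.5] 89.46687174805291
top 90 17 [-1.8 -8.2 95.2] [28.7 16.2  9.2] 99.81081247554592
scene 20 69 [ 1.6 -6.9 29.8] [27.8 21.3 19.2] 39.35760863802548
scene 50 72 [ 2.5 -9.  60. ] [29.5 19.9 19.9] 69.90086101607841
scene 70 81 [ 2.3 -9.7 80. ] [32.6 21.2 19.8] 89.90547783614241
scene 90 44 [ 2.  -9.4 95.5] [32.2 20.1 10.4] 100.70359114980822
spout in tool [-1.000e-01  2.000e+00  2.517e+02] axis tilt 0.6999565542056936 [ 0.006  0.004  0.002  0.008  0.004 -0.008] [ 0.3  0.3 -3. ]
t 15.55 ee [518.   56.2 329.8] [-2.45   0.116 -1.712] j [ 0.492 -0.168 -0.821  0.861 -0.415 -1.388] w 26.612229450674516
turn rows (tool axes, /0.08): [0. 0. 0.]  shift after turn (/50): [0.01 0.04 0.01]  before turn: [0.01 0.04 0.01]
```

View pics/f8.png

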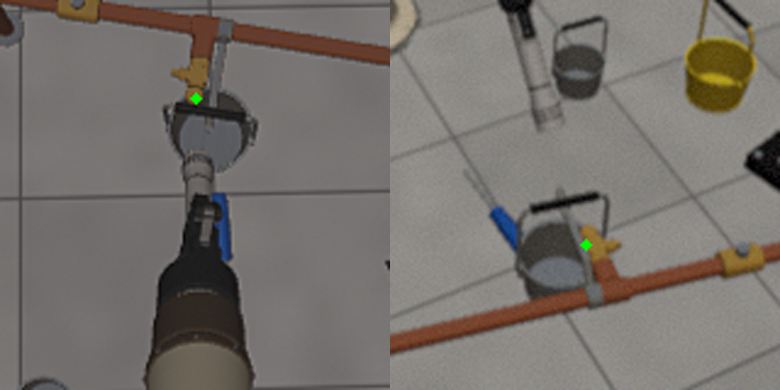

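Call:
{"method": "drive_tool", "body": {
  "moves": "0 0 0 0 0 0 -1;0 0 0 0 0 0 -1;0 0 0 0 0 0 -1;0 0 0 0 0 0 -1;0 0 0 0 0 0 -1"
}}

```text
t: 16.05
ee_pos: [517.3, 56.2, 328.8]
orientation: [-2.45, 0.115, -1.711]
contact_force: [1.2, -0.3, -1.8]
gripper_width: 26.7
finger_force: 69.6
```

The pail hangs with its mouth under the spout (green dot at (196,98) and (586,245)). The torch is clear of everything, tilted 0.70 rad and aimed at the spout from about 150 mm, so I hand the job in.

```bash
python3 -c "
from bench import finish_job
print(finish_job())"
```

```text
the job is handed in; nothing more can be done
None
```

I handed the job in at about 16 s: by my measurements the pail hangs free on the hook with its mouth about 35 mm from the spout, and the torch is held still, tilted 0.70 rad and aimed at the spout from about 150 mm; no verdict came back.

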